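# Pull the food warmer's hatch down with the pull hook

## Task

Take the pull hook from its rest, hook it into the ring at the top of the food warmer's sloping hatch and pull the hatch down until it is fully closed. Then unhook and lay the pull hook back in its own place on the rest, and leave the scraper beside it alone.

Things in the scene. Friction and masses are not known exactly. Their poses are not given: they have to be found in the camera images.
- pull_hook: The tool: square wooden shaft 22 x 22 mm, 210 mm long (110 mm behind the origin to 100 mm ahead), then an 8 mm steel rod on the same axis, bent straight down 170 mm ahead of the origin. About 180 g. Origin on the shaft's axis near the centre of mass: grip here from above. x points to the hook, z up. Starts level in one lane of the rest, axis 80 mm above the table; that is its own place.
- hook_tip (a point): The lower end of the bent-down end of the pull hook's rod (8 mm thick): 170 mm ahead of the pull hook's origin and 40 mm below the shaft's axis.
- rest: Fixed plywood rest, board 200 x 240 mm, 12 mm thick; origin under its middle, x along its two lanes, which lie at y = +70 and -70 mm. Each lane has two open-topped forks at x = +75 and -75 mm, 16 mm thick, floor 69 mm above the table, slanting sides 28 mm apart at the floor and 56 mm at the top, 97 mm above the table. Either lane may hold the pull hook.
- ring (a point): Centre of the level steel ring (44 mm inside, 6 mm wire) in front of the hatch near its upper edge, on a short stem at its far side; hole along z, open above and below, 90 mm free straight below. x points level to the warmer's back, away from the puller; z up. Closing moves it straight along 0.5 in -x and 0.866 in -z of this frame (60 degree slope). The hatch is 55 mm behind it at its height.
- hatch (a joint): Travel of the sliding hatch (clear pane, two aluminium rails, in a steel counter-top warmer 300 mm wide and 322 mm high), in m along the slope: 0 fully up (open), 0.14 fully down at its stop (closed). Stiff: it stays where it is left; pulling it down takes about 3 N along the slope.
- scraper: Bystander: the same wooden shaft as the pull hook, but with a flat steel blade 70 x 55 mm instead of a hook. Lies in the other lane of the rest, its origin mid-shaft, x to the blade.

How it is judged:
By the outcome, as a careful person would: the job done as asked, in the order asked, and still so for the second after the job is handed in, with the robot touching nothing.
It also fails if it takes over 53 s, if anything falls off the work surface, if the arm or the gripper's body presses on something with over 40 N, if the wrist force passes 120 N, or if a joint passes its speed limit or range.

## Robot

A 6-joint arm with a two-finger parallel gripper is mounted at the origin on the work surface. World frame = base frame: x ahead of the robot, y to its left, z up, the work surface at z = 0. Lengths are in mm, angles in rad, forces in N, time in s.
With the tool pointing down it reaches from about 350 to 975 mm from the base axis. Payload 7.1 kg.
Tool frame: the origin (TCP) lies between the finger pads; the fingertips stand 19 mm ahead of it and the grasp point (between the pads) is the TCP; z points along the fingers, y is the direction in which the jaws open and shut (so a half turn about z gives the same grasp; the last joint's range is limited). The gripper opens to 88 mm and grips with 3 to 60 N. Pads are 20 mm wide; open, the fingers measure 115 mm over their backs; the gripper's body (75 mm by 178 mm) begins 61 mm behind the grasp point.
Start: joints at [1.291, 0.423, 1.63, -0, 1.089, -0.019], TCP at [161.127, 603.857, 241.675] pointing down, gripper open.
Joint ranges: [-3, 3], [-0.9, 2.11], [0.09, 2.58], [-1.31, 4.45], [0.11, 2.69], [-2.54, 2.54]. Speed limits (rad/s): [2.39, 2.39, 3.01, 3.14, 3.14, 3.14].

## Interface

Orientations are given as a rotation vector (axis times angle).
In Python, from rig import r gives the robot as it stands.
- The arm moves only by the shell command python3 -m pendant 'ROWS' [FORCE]. ROWS is JSON, one flat list of numbers, 5 for each row, row after row: the shift along the tool's x, y, z in units of 30 mm (1.0 is 30 mm), then the turn about the tool's z in units of 6 degrees (1.0 is 6 degrees), then the finger opening in mm, from 0 to 87.8. In form: [x, y, z, twist, claw, x, y, z, twist, claw, ...]. A call has 1 to 5 rows; each row is the pose to reach, as a shift and turn from the pose commanded when the call began, along the tool's axes at that moment; what a row does not reach only later rows make up. A row lasts 1/12 s, in which the tool goes at most 41.7 mm and 7.16 degrees, less where a joint would pass 70% of its speed; a pose out of reach is approached as far as the arm can. A call with a gripper value outside its range is refused whole. The fingers move at their own pace and stop on an object; FORCE is the grip in N (left out, the last holds). Time passes only in rows, so rows that repeat a pose let the fingers close. It gives the time, the measured TCP pose, the force and the opening at its end, in the units of the state.
- r.sense(): the state, without advancing time (a new reading comes with each control period).
- r.capture(name): name is "scene" or "side" or "wrist"; returns a dict with "color" (400x640x3 uint8, red, green, blue), "K" (3x3 intrinsics, pixels), "D" ([k1, k2, p1, p2, k3] as OpenCV has them; the pictures are not rectified), "cam_to_world" (4x4, takes a point from camera to world coordinates). Camera axes: x right, y down, z forward; pixel columns grow to the right and rows downward; lengths in mm; the calibration is good to about 2 mm. A picture is of the moment at which its call begins. There is no depth.
- r.finish_job(): hands the job in, once; it reports no verdict.
Trained networks look in the newest picture that a camera, given by its name, has taken for a name from the list of things; names that differ only in an ending like _2 or _b are one class to them, and where a whole thing is asked for, a point or a joint stands for the part that bears it (a point fixed in the world has none). Each returns a list of dicts, best first, with "score" (0 to 1); they miss things now and then, are a little off and sometimes report something else, mostly with a low value. They report only what shows in the picture. A call takes as long as a camera call.
- r.boxes_of(camera, target): "location" ([column, row] as shares, 0 to 1, of the picture: columns of its width, rows of its height, amid what is visible of it).
- r.outline_of(camera, target): "pixels" (400x640 bool, what is visible of it) and "location" ([column, row] as shares, 0 to 1, of the picture: columns of its width, rows of its height, amid what is visible of it).
The state is a dict: "clock": time; "qpos": joint angles; "joint_velocities": joint speeds; "joint_efforts": joint torques, N m; "tool_pos": TCP position; "tcp_rot": TCP orientation; "ft_force": force on the tool from outside, world axes, zero at the start; "moment": the same for the moment, N m; "opening": finger opening in mm.
Only numpy, scipy, OpenCV 4.12 (cv2) and the standard library are available. Lean on these libraries where they do the work, as an engineer would, in place of code of your own. Each camera call takes 0.05 s, during which the arm holds its last target.

## Working session

There is one attempt and no reset: what is moved stays moved. The work goes in short steps, Python scripts to look and compute and a shell command to move; the robot and the scene stay as the last step left them, time stands still between calls to the robot, and variables do not carry over. Pictures are saved under pics/ and viewed, and the job is handed in when it is done.

```bash
ls; mkdir -p pics; python3 - <<'E'
from rig import r
import cv2
print(r.sense())
for c in ["scene","side","wrist"]:
    d=r.capture(c); cv2.imwrite(f"pics/{c}0.png",d["color"][:,:,::-1])
    print(c,d["K"],d["D"],d["cam_to_world"])
    for t in ["pull_hook","hook_tip","rest","ring","hatch","scraper"]:
        try: print(t,[(round(b["score"],2),[round(b["location"][0]*640),round(b["location"][1]*400)]) for b in r.boxes_of(c,t)][:3])
        except Exception as e: print(t,e)
print(r.sense()["clock"])
E
```

```text
pics
{'clock': 0.0, 'qpos': array([ 1.29103014e+00,  4.23808895e-01,  1.63068404e+00, -7.12380127e-06,
        1.08858158e+00, -1.89949063e-02]), 'joint_velocities': array([ 1.05563818e-03, -2.65774622e-04, -6.51526997e-04, -7.55642790e-05,
       -1.02687865e-03,  1.32515183e-03]), 'joint_efforts': array([ 5.74023998e-04, -5.44623613e+01, -2.73671061e+01,  6.43026643e-02,
        2.28388788e-02, -1.14171814e-04]), 'tool_pos': array([160.97157246, 603.37740907, 240.9239556 ]), 'tcp_rot': array([-4.08425818e-01, -3.11471363e+00,  2.30310640e-03]), 'ft_force': array([ 0.53345145, -0.34470535,  0.17273405]), 'moment': array([-0.0613883 ,  0.02619082, -0.0336911 ]), 'opening': 87.88293587311263}
scene [[410.38234864   0.         315.66317858]
 [  0.         410.38234864 205.78620171]
 [  0.           0.           1.        ]] [-0.00793158  0.          0.          0.          0.        ] [[ 3.73159953e-01  6.74588893e-01 -6.36931295e-01  1.12145836e+03]
 [ 9.27549240e-01 -2.86139005e-01  2.40368211e-01 -3.35275844e+02]
 [-2.01011615e-02 -6.80480929e-01 -7.32490033e-01  8.01697647e+02]
 [ 
[... 698 characters left out ...]
pull_hook []
hook_tip [(0.61, [365, 198])]
rest [(0.71, [370, 213]), (0.19, [260, 268])]
ring [(0.88, [260, 268])]
hatch [(0.74, [258, 269])]
scraper [(0.92, [350, 172])]
wrist [[298.86472323   0.         315.79482589]
 [  0.         298.86472323 204.08650469]
 [  0.           0.           1.        ]] [-0.04007956  0.          0.          0.          0.        ] [[ 2.57606456e-01  9.37774637e-01  2.32846825e-01  9.77213442e+01]
 [ 9.66249841e-01 -2.49915839e-01 -6.24765343e-02  6.20321402e+02]
 [-3.96799578e-04  2.41082567e-01 -9.70504528e-01  3.84815661e+02]
 [ 0.00000000e+00  0.00000000e+00  0.00000000e+00  1.00000000e+00]]
pull_hook []
hook_tip []
rest []
ring []
hatch []
scraper []
1.05
```

View pics/scene0.png

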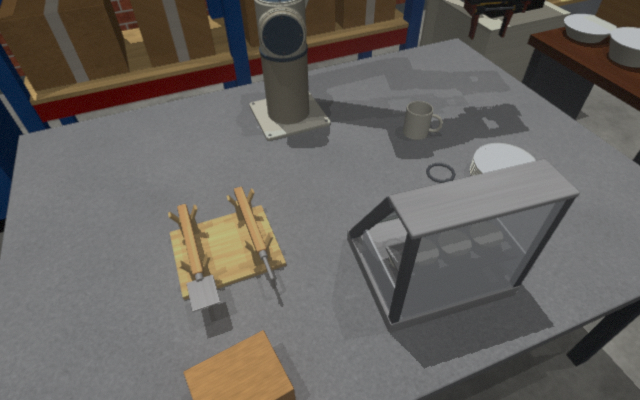

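View pics/side0.png

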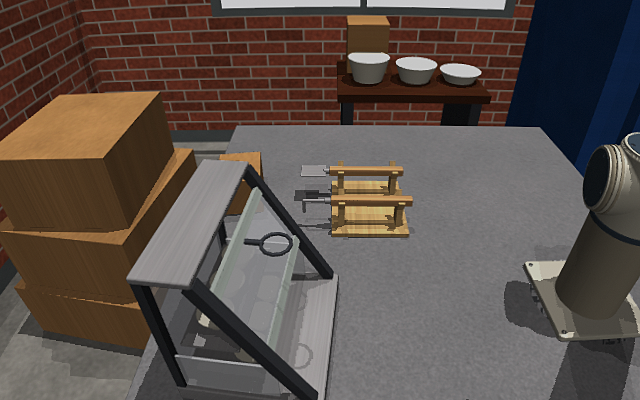

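View pics/wrist0.png

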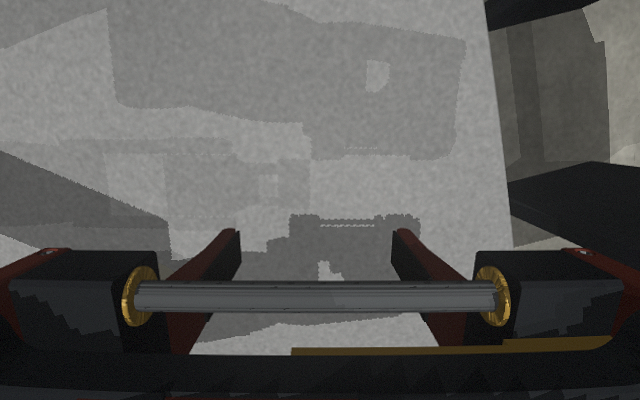

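```bash
python3 - <<'E'
import cv2,numpy as np
a=cv2.imread("pics/scene0.png"); b=cv2.imread("pics/side0.png")
c1=cv2.resize(a[170:320,150:310],None,fx=5,fy=4,interpolation=cv2.INTER_CUBIC)
cv2.imwrite("pics/c1.png",cv2.resize(a[175:315,160:300],None,fx=4,fy=4,interpolation=cv2.INTER_CUBIC))
cv2.imwrite("pics/c2.png",cv2.resize(b[150:250,285:425],None,fx=5,fy=5,interpolation=cv2.INTER_CUBIC))
d=np.hstack([cv2.resize(a[150:210,400:480],None,fx=5,fy=5,interpolation=cv2.INTER_CUBIC),cv2.resize(b[215:275,235:315],None,fx=5,fy=5,interpolation=cv2.INTER_CUBIC)])
cv2.imwrite("pics/c3.png",d)
E
```

```text
(no output)
```

View pics/c1.png

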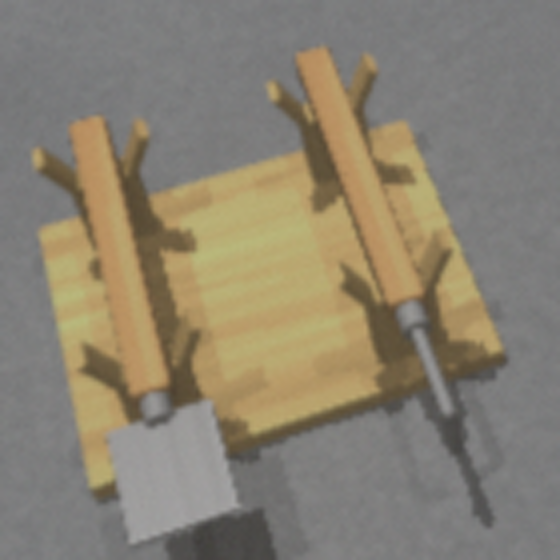

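View pics/c2.png

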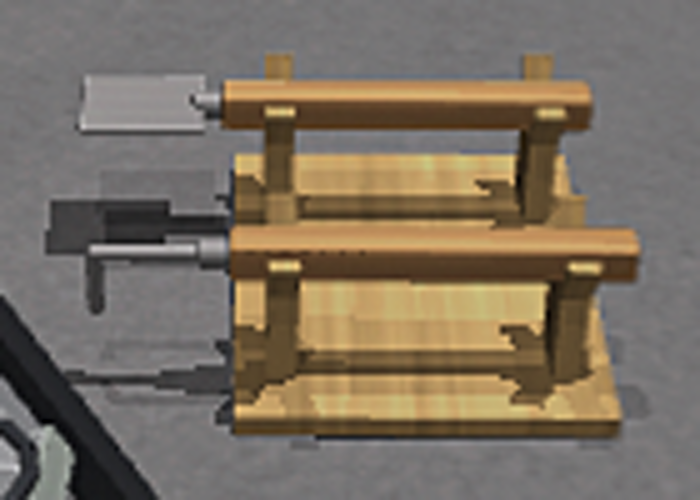

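View pics/c3.png

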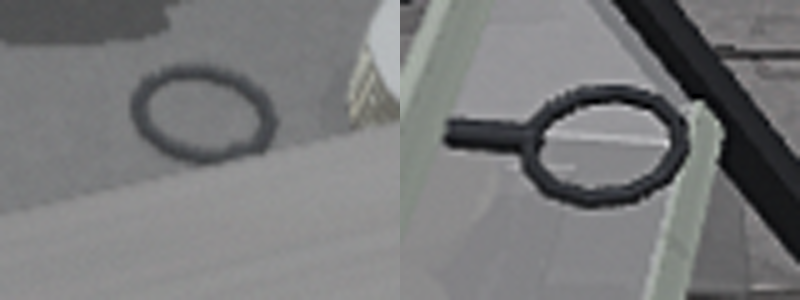

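```bash
cat > h.py <<'E'
import numpy as np,cv2
CAM={}
def cams():
    from rig import r
    import pickle
    return {c:{k:v for k,v in r.capture(c).items()} for c in ["scene","side"]}
def ray(d,px):
    K=np.array(d["K"]);D=np.array(d["D"]);T=np.array(d["cam_to_world"])
    u=cv2.undistortPoints(np.array([[px]],float),K,D)[0,0]
    v=T[:3,:3]@np.array([u[0],u[1],1]); return T[:3,3],v/np.linalg.norm(v)
def plane(d,px,z):
    o,v=ray(d,px); return o+v*(z-o[2])/v[2]
def tri(d1,p1,d2,p2):
    A=[];b=[]
    for d,p in((d1,p1),(d2,p2)):
        o,v=ray(d,p);M=np.eye(3)-np.outer(v,v);A.append(M);b.append(M@o)
    x=np.linalg.lstsq(np.vstack(A),np.hstack(b),rcond=None)[0]
    return x,[np.linalg.norm(a@x-c) for a,c in zip(A,b)]
def proj(d,P):
    T=np.linalg.inv(np.array(d["cam_to_world"]))
    return cv2.projectPoints(np.array(P,float).reshape(-1,3),cv2.Rodrigues(T[:3,:3])[0],T[:3,3],np.array(d["K"]),np.array(d["D"]))[0].reshape(-1,2)
E
python3 - <<'E'
from h import *
np.set_printoptions(precision=1,suppress=True)
C=cams();a,b=C["scene"],C["side"]
import pickle;pickle.dump(C,open("C0.pkl","wb"))
print("ring",tri(a,(441,172.6),b,(276,244)))
for n,p in dict(rear=(238.2,188.2),front=(261,250)).items(): print(n,plane(a,p,91))
# side: top face edges; c2 scale5 off(285,150)
for n,p in dict(rear_topnear=(636,252),front_topnear=(232,252)).items(): print(n,plane(b,(285+p[0]/5,150+p[1]/5),91))
print("tip side/scene",tri(a,(272.5,278),b,(285+95/5,150+310/5)))
for n,p in dict(l1=(40,235),l2=(95,490),r1=(405,122),r2=(502,352)).items(): print("board scene",n,plane(a,(160+p[0]/4,175+p[1]/4),12))
for n,p in dict(nl=(233,420),nr=(622,420),fl=(235,155),fr=(566,155)).items(): print("board side",n,plane(b,(285+p[0]/5,150+p[1]/5),12))
E
```

```text
ring (array([663.8,  96.7, 261.6]), [np.float64(1.2090767142866197), np.float64(1.2090767142872072)])
rear [ 373.4 -256.5   91. ]
front [ 578.2 -259.2   91. ]
rear_topnear [ 368.5 -246.3   91. ]
front_topnear [ 573.7 -244.6   91. ]
tip side/scene (array([ 639. , -251. ,   53.5]), [np.float64(7.5785794266001325), np.float64(7.57857942659938)])
board scene l1 [ 381.1 -446.5   12. ]
board scene l2 [ 576.5 -445.1   12. ]
board scene r1 [ 377.7 -208.    12. ]
board scene r2 [ 576.2 -208.8   12. ]
board side nl [ 572.7 -205.5   12. ]
board side nr [ 372.1 -207.    12. ]
board side fl [ 572.2 -445.4   12. ]
board side fr [ 370.  -447.3   12. ]
```

```bash
python3 - <<'E'
import cv2,numpy as np
a=cv2.imread("pics/scene0.png"); b=cv2.imread("pics/side0.png")
cv2.imwrite("pics/c4.png",cv2.resize(a[150:330,340:600],None,fx=3,fy=3,interpolation=cv2.INTER_CUBIC))
cv2.imwrite("pics/c5.png",cv2.resize(b[150:400,120:345],None,fx=2.4,fy=2.4,interpolation=cv2.INTER_CUBIC))
E
python3 -m pendant '[-4.7,-5,0,-2.5,87,-4.7,-5,0,-2.5,87,-4.7,-5,0,-2.5,87,-4.7,-5,0,-2.5,87,-4.7,-5,0,-2.5,87]'
```

```text
clock: 1.57
tool_pos: [259.1, 420.7, 241.7]
tcp_rot: [-0.003, 3.141, -0.0]
ft_force: [0.3, -0.4, 0.3]
opening: 87.5
```

View pics/c4.png

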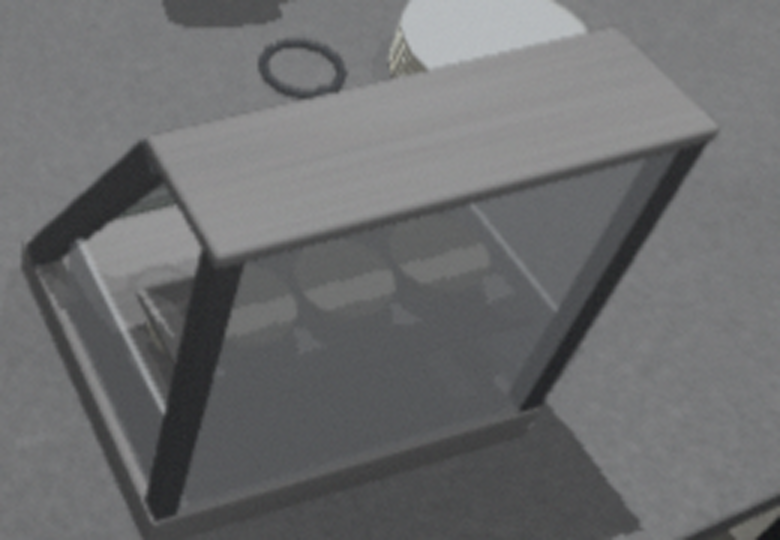

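View pics/c5.png

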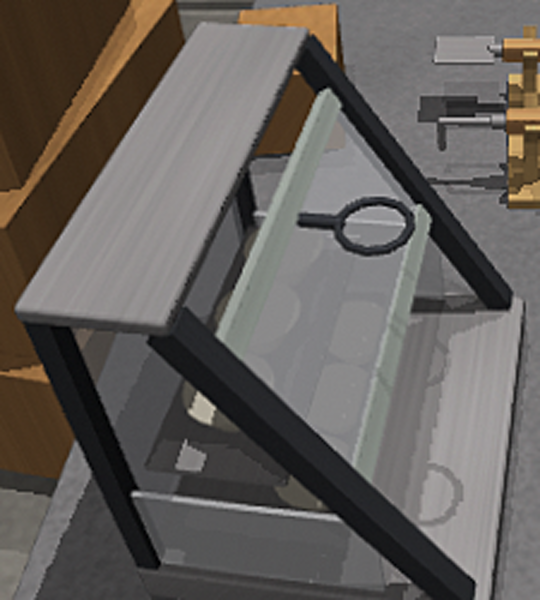

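```bash
python3 - <<'E'
from h import *
import pickle
np.set_printoptions(precision=1,suppress=True)
C=pickle.load(open("C0.pkl","rb"));a,b=C["scene"],C["side"]
for p in [(148,143),(210,262),(717,132),(615,28)]: print("scene",plane(a,(340+p[0]/3,150+p[1]/3),322))
for p in [(185,22),(312,35),(170,333),(18,318)]: print("side",plane(b,(120+p[0]/2.4,150+p[1]/2.4),322))
print(plane(b,(120+523/2.4,150+300/2.4),12))
# ring stem base side
print(ray(b,(120+300/2.4,150+219/2.4)))
E
```

```text
scene [734.3 -61.4 322. ]
scene [818.1 -73.  322. ]
scene [846.4 223.7 322. ]
scene [758.4 235.1 322. ]
side [826.  -66.9 322. ]
side [722.2 -48.1 322. ]
side [749.7 242.7 322. ]
side [836.4 235.7 322. ]
[557.7 -65.3  12. ]
(array([573.9, 571.6, 714.5]), array([ 0.2, -0.7, -0.7]))
```

```bash
python3 -m pendant '[-2.7,-6.3,0,0,87,-2.7,-6.3,0,0,87,-2.7,-6.3,0,0,87,-2.7,-6.3,0,0,87,-2.7,-6.3,0,0,87]'
python3 -m pendant '[-2.2,-6.5,0,0,87,-2.2,-6.5,0,0,87,-2.2,-6.5,0,0,87,-2.2,-6.5,0,0,87,-2.2,-6.5,0,0,87]'
python3 -m pendant '[-2.2,-6.5,0,0,87,-2.2,-6.5,0,0,87,-2.2,-6.5,0,0,87,-2.2,-6.5,0,0,87,-2.2,-6.5,0,0,87]'
```

```text
clock: 1.98
tool_pos: [340.2, 231.7, 242.0]
tcp_rot: [-0.002, 3.141, 0.001]
ft_force: [0.4, 0.4, -0.4]
opening: 87.3
clock: 2.4
tool_pos: [406.5, 36.5, 242.1]
tcp_rot: [-0.001, 3.14, 0.0]
ft_force: [-0.4, 0.2, 0.3]
opening: 87.1
clock: 2.82
tool_pos: [472.7, -158.8, 241.9]
tcp_rot: [-0.0, 3.141, -0.0]
ft_force: [0.7, 0.5, 0.1]
opening: 86.7
```

```bash
python3 -m pendant '[-0.2,-3.27,0,0,87,-0.2,-3.27,0,0,87,-0.2,-3.27,0,0,87,-0.2,-3.27,0,0,87]'
python3 - <<'E'
from rig import r
import cv2,pickle
d=r.capture("wrist"); cv2.imwrite("pics/w1.png",d["color"][:,:,::-1]); pickle.dump(d,open("w1.pkl","wb"))
E
```

```text
clock: 3.15
tool_pos: [478.6, -257.5, 241.7]
tcp_rot: [0.004, 3.141, -0.001]
ft_force: [0.3, 0.0, -0.5]
opening: 87.1
```

View pics/w1.png

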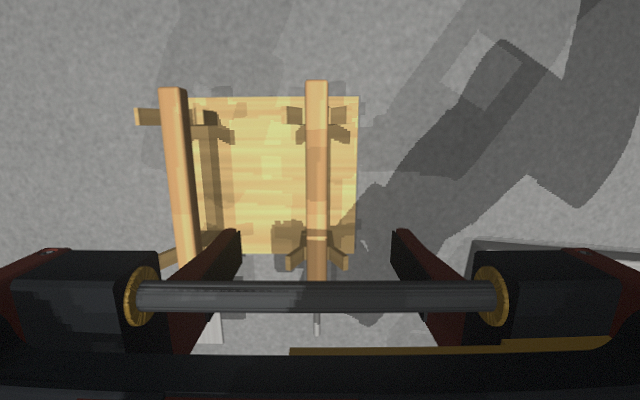

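```bash
python3 - <<'E'
from h import *
import pickle
d=pickle.load(open("w1.pkl","rb"))
for p in [(316,80),(317,277),(305.5,80.5),(326.5,80.5)]: print(p,plane(d,p,91).round(1))
for p in [(359,96),(357,253),(189,97)]: print(p,plane(d,p,12).round(1))
E
```

```text
(316, 80) [ 367.9 -257.7   91. ]
(317, 277) [ 567.3 -257.1   91. ]
(305.5, 80.5) [ 368.3 -267.4   91. ]
(326.5, 80.5) [ 368.3 -248.    91. ]
(359, 96) [ 373.8 -206.7   12. ]
(357, 253) [ 573.5 -203.2   12. ]
(189, 97) [ 373.5 -409.4   12. ]
```

```bash
python3 -m pendant '[0,0,1.3,0,87,0,0,2.6,0,87,0,0,3.9,0,87,0,0,5,0,87,0,0,5.37,0,87]' 60
python3 -m pendant '[0,0,0,0,20,0,0,0,0,10,0,0,0,0,10,0,0,0,0,10,0,0,0,0,10]' 60
python3 -m pendant '[0,0,0,0,10,0,0,0,0,10,0,0,0,0,10,0,0,0,0,10,0,0,0,0,10]' 60
```

```text
clock: 3.62
tool_pos: [475.7, -251.0, 76.7]
tcp_rot: [0.004, -3.135, -0.006]
ft_force: [-0.4, 0.5, 0.4]
opening: 86.6
clock: 4.03
tool_pos: [479.5, -254.8, 82.4]
tcp_rot: [-0.002, 3.139, -0.003]
ft_force: [0.7, 0.3, 0.3]
opening: 57.0
clock: 4.45
tool_pos: [478.5, -254.6, 80.7]
tcp_rot: [-0.002, 3.141, -0.001]
ft_force: [0.1, -2.2, 0.5]
opening: 24.1
```

```bash
python3 -m pendant '[0,0,0,0,10,0,0,0,0,10,0,0,0,0,10]' 60
```

```text
clock: 4.7
tool_pos: [478.5, -254.6, 80.7]
tcp_rot: [-0.002, 3.141, -0.001]
ft_force: [-0.3, -1.6, 1.8]
opening: 21.9
```

```bash
python3 -m pendant '[0,0,-0.5,0,10,0,0,-1,0,10,0,0,-1.6,0,10,0,0,-2.3,0,10,0,0,-3,0,10]' 60
python3 - <<'E'
from rig import r
import cv2,numpy as np
a=r.capture("scene")["color"];b=r.capture("side")["color"]
cv2.imwrite("pics/p1.png",np.vstack([cv2.resize(x,(480,300)) for x in (a,b)])[:,:,::-1])
print(r.sense()["ft_force"],r.sense()["moment"])
E
```

```text
clock: 5.12
tool_pos: [477.5, -253.7, 170.6]
tcp_rot: [0.001, -3.139, -0.002]
ft_force: [1.7, 0.1, -1.6]
opening: 21.5
[ 0.60469382  0.30586521 -1.78235485] [0.00046223 0.00502165 0.01394884]
```

View pics/p1.png

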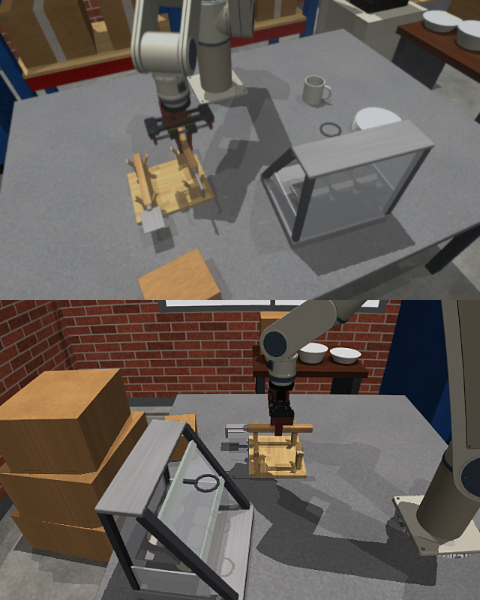

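```bash
python3 -m pendant '[0,0.3,-1.2,0,10,0,0.8,-2.4,0,10,0,1.4,-3.6,0,10,0,2.2,-4.7,0,10,0,3,-5.4,0,10]' 60
python3 -m pendant '[0,1.2,0,0,10,0,2.4,0,0,10,0,3.6,0,0,10,0,4.7,0,0,10,0,5.7,0,0,10]' 60
```

```text
clock: 5.63
tool_pos: [478.6, -163.7, 334.3]
tcp_rot: [-0.0, 3.14, -0.001]
ft_force: [0.9, -0.1, -1.3]
opening: 21.6
clock: 6.05
tool_pos: [477.1, 8.7, 331.0]
tcp_rot: [0.002, -3.139, -0.001]
ft_force: [0.6, 0.9, -2.0]
opening: 21.2
```

```bash
python3 -m pendant '[-0.2,1.1,0,0,10,-0.4,2.1,0,0,10,-0.53,2.95,0,0,10,-0.53,2.95,0,0,10]' 60
python3 - <<'E'
from rig import r
import cv2,numpy as np,pickle
A=r.capture("scene");B=r.capture("side");a,b=A["color"],B["color"]
pickle.dump((A,B),open("C1.pkl","wb"))
print(r.sense()["tool_pos"])
f=lambda x:cv2.resize(x,None,fx=4,fy=4,interpolation=cv2.INTER_CUBIC)
cv2.imwrite("pics/p2.png",np.hstack([f(a[110:220,370:470]),f(b[170:280,220:320])])[:,:,::-1])
E
```

```text
clock: 6.38
tool_pos: [493.8, 98.9, 330.8]
tcp_rot: [0.007, -3.14, -0.002]
ft_force: [0.3, -0.2, -2.1]
opening: 21.4
[493.21147933  95.81759156 330.89312458]
```

View pics/p2.png

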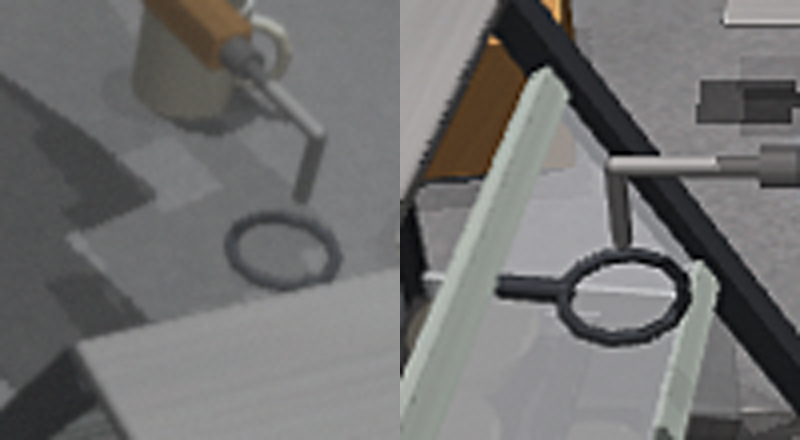

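```bash
python3 - <<'E'
from h import *
import pickle
A,B=pickle.load(open("C1.pkl","rb"))
print(tri(A,(445.3,159.3),B,(276,231)))
print(tri(A,(440.8,172.3),B,(276.3,244.2)))
E
```

```text
(array([661.35673262, 100.15990963, 292.40764097]), [np.float64(1.6053283358886203), np.float64(1.6053283358883306)])
(array([663.14932215,  96.94620886, 261.51419617]), [np.float64(0.9944290164694138), np.float64(0.994429016469271)])
```

```bash
python3 -m pendant '[-0.03,-0.06,0.3,0,10,-0.03,-0.06,0.7,0,10,-0.03,-0.06,1.1,0,10,-0.03,-0.06,1.5,0,10,-0.03,-0.06,1.7,0,10]' 60
python3 - <<'E'
from rig import r
import cv2,numpy as np,pickle
A=r.capture("scene");B=r.capture("side");a,b=A["color"],B["color"]
s=r.sense();print(s["tool_pos"],s["ft_force"])
f=lambda x:cv2.resize(x,None,fx=4,fy=4,interpolation=cv2.INTER_CUBIC)
cv2.imwrite("pics/p3.png",np.hstack([f(a[110:220,370:470]),f(b[170:280,220:320])])[:,:,::-1])
E
```

```text
clock: 6.9
tool_pos: [493.6, 91.8, 279.2]
tcp_rot: [-0.001, -3.138, 0.001]
ft_force: [-0.4, 0.1, -2.1]
opening: 22.0
[493.81636881  92.19749138 279.87737262] [-0.05411543 -0.9188279  -2.5528173 ]
```

View pics/p3.png

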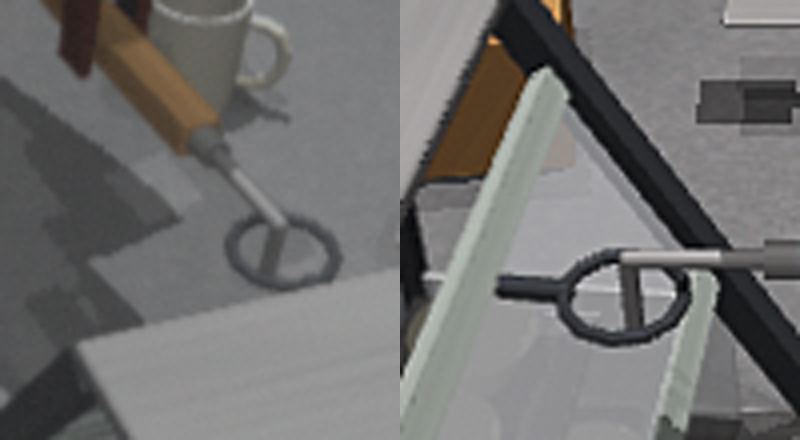

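```bash
python3 -m pendant '[0.2,0.05,0,0,10,0.4,0.1,0,0,10,0.6,0.15,0,0,10,0.75,0.16,0.25,0,10,0.9,0.17,0.52,0,10]' 60
python3 -m pendant '[0.17,0.01,0.29,0,10,0.33,0.03,0.58,0,10,0.5,0.04,0.87,0,10,0.66,0.06,1.15,0,10,0.83,0.07,1.44,0,10]' 60
python3 - <<'E'
from rig import r
import cv2,numpy as np,pickle
A=r.capture("scene");B=r.capture("side");a,b=A["color"],B["color"]
s=r.sense();print(s["tool_pos"],s["ft_force"],s["moment"])
f=lambda x:cv2.resize(x,None,fx=3,fy=3,interpolation=cv2.INTER_CUBIC)
cv2.imwrite("pics/p4.png",np.hstack([f(a[110:240,350:480]),f(b[170:300,220:350])])[:,:,::-1])
E
```

```text
clock: 7.42
tool_pos: [469.8, 98.8, 267.7]
tcp_rot: [-0.002, 3.134, 0.001]
ft_force: [5.0, -1.1, -2.1]
opening: 21.4
clock: 7.83
tool_pos: [444.1, 100.9, 223.5]
tcp_rot: [-0.002, 3.137, 0.001]
ft_force: [5.2, -0.7, -1.3]
opening: 21.6
[442.34490334 100.70159527 222.22884401] [ 2.67278926  1.29085538 -3.17314565] [ 0.05829745 -0.28580886  0.02759348]
```

View pics/p4.png

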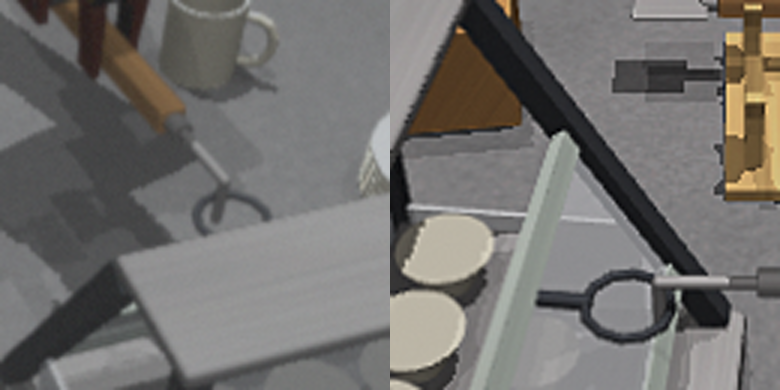

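```bash
python3 -m pendant '[0.17,0.01,0.29,0,10,0.33,0.03,0.58,0,10,0.5,0.04,0.87,0,10,0.66,0.06,1.15,0,10,0.83,0.07,1.44,0,10]' 60
python3 -m pendant '[0.12,0.01,0.2,0,10,0.24,0.02,0.4,0,10,0.36,0.03,0.6,0,10,0.45,0.04,0.7,0,10,0.55,0.04,0.75,0,10]' 60
python3 - <<'E'
from rig import r
import cv2,numpy as np,pickle
A=r.capture("scene");B=r.capture("side");a,b=A["color"],B["color"]
s=r.sense();print(s["tool_pos"],s["ft_force"],s["moment"])
f=lambda x:cv2.resize(x,None,fx=3,fy=3,interpolation=cv2.INTER_CUBIC)
cv2.imwrite("pics/p5.png",np.hstack([f(a[130:260,330:460]),f(b[200:330,230:360])])[:,:,::-1])
E
```

```text
clock: 8.35
tool_pos: [420.0, 103.2, 179.7]
tcp_rot: [-0.002, 3.135, 0.002]
ft_force: [13.5, -1.0, 0.3]
opening: 21.7
clock: 8.77
tool_pos: [415.5, 105.9, 161.2]
tcp_rot: [-0.001, 3.11, 0.008]
ft_force: [40.7, -5.7, 1.6]
opening: 21.4
[415.59712576 105.89549323 161.50046275] [35.68712521 -4.68901972  0.5315455 ] [-0.79376466 -6.14451597 -0.80210771]
```

View pics/p5.png

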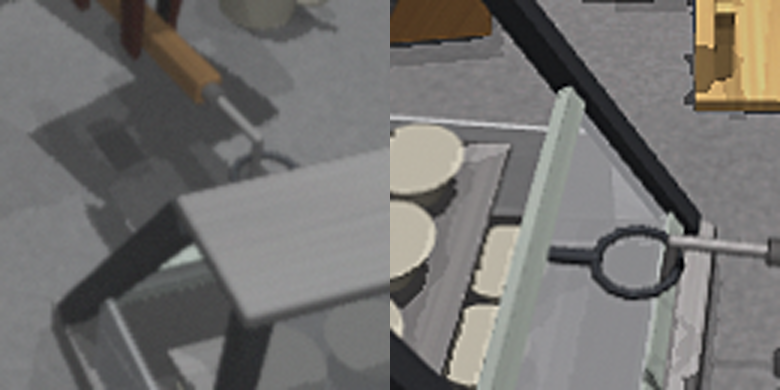

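```bash
python3 -m pendant '[-0.15,0,0,0,10,-0.3,0,0,0,10,-0.3,0,0,0,10]' 60
python3 - <<'E'
from h import *
from rig import r
A=r.capture("scene");B=r.capture("side");a,b=A["color"],B["color"]
import pickle;pickle.dump((A,B),open("C2.pkl","wb"))
s=r.sense();print(s["tool_pos"],s["ft_force"],s["moment"])
f=lambda x:cv2.resize(x,None,fx=4,fy=4,interpolation=cv2.INTER_CUBIC)
cv2.imwrite("pics/p6.png",np.hstack([f(a[160:260,330:430]),f(b[240:340,265:365])])[:,:,::-1])
d=np.array([-.498,.0445,-.866])
for t in (0,110,120,130,135,140): print(t,proj(B,np.array([663.5,96.8,261.5])+t*d),proj(A,np.array([663.5,96.8,261.5])+t*d))
print(r.boxes_of("side","ring"))
E
```

```text
clock: 9.12
tool_pos: [415.6, 104.6, 158.7]
tcp_rot: [-0.001, 3.13, 0.003]
ft_force: [15.5, -2.0, -1.4]
opening: 21.6
[415.66510811 104.62803859 158.62891014] [15.70192743 -1.07755609 -1.15702275] [-0.13549938 -2.57643325 -0.18004756]
0 [[275.57425318 244.47960343]] [[440.42642311 172.11371365]]
110 [[310.86693195 286.40855059]] [[419.34017526 188.18061068]]
120 [[313.81656781 289.89479878]] [[417.66658954 189.45564256]]
130 [[316.72578599 293.33052415]] [[416.02805215 190.70394774]]
135 [[318.16542936 295.0296989 ]] [[415.22158493 191.3183386 ]]
140 [[319.59519668 296.71655137]] [[414.42347544 191.9263564 ]]
[{'location': [0.4595, 0.7708], 'score': 0.9}]
```

View pics/p6.png

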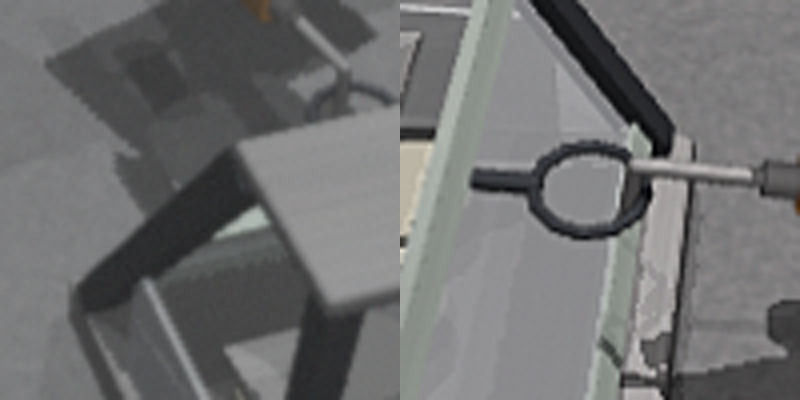

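```bash
python3 - <<'E'
from h import *
import pickle
A,B=pickle.load(open("C2.pkl","rb"))
cv2.imwrite("pics/p7.png",A["color"][:,:,::-1]);cv2.imwrite("pics/p8.png",B["color"][:,:,::-1])
E
```

```text
(no output)
```

View pics/p7.png

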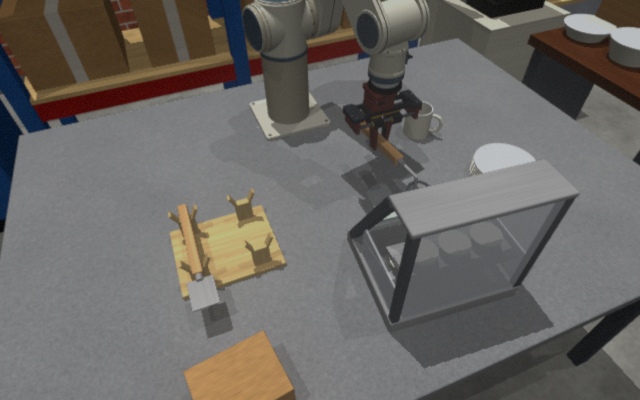

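View pics/p8.png

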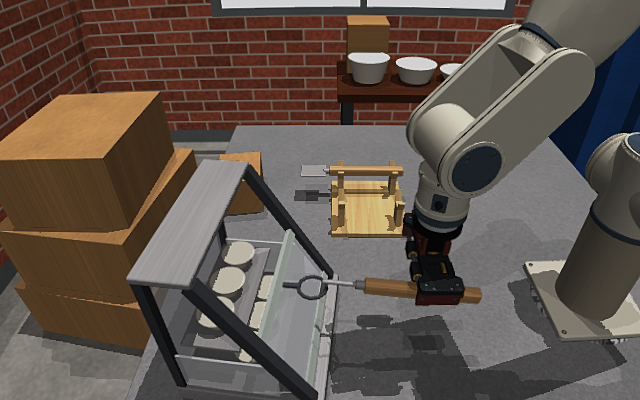

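```bash
python3 - <<'E'
import cv2,numpy as np
b=cv2.imread("pics/p8.png")
cv2.imwrite("pics/p9.png",np.hstack([cv2.resize(cv2.imread("pics/side0.png")[215:400,200:345],None,fx=2.7,fy=3),cv2.resize(b[215:400,200:345],None,fx=2.7,fy=3)]))
E
```

```text
(no output)
```

View pics/p9.png

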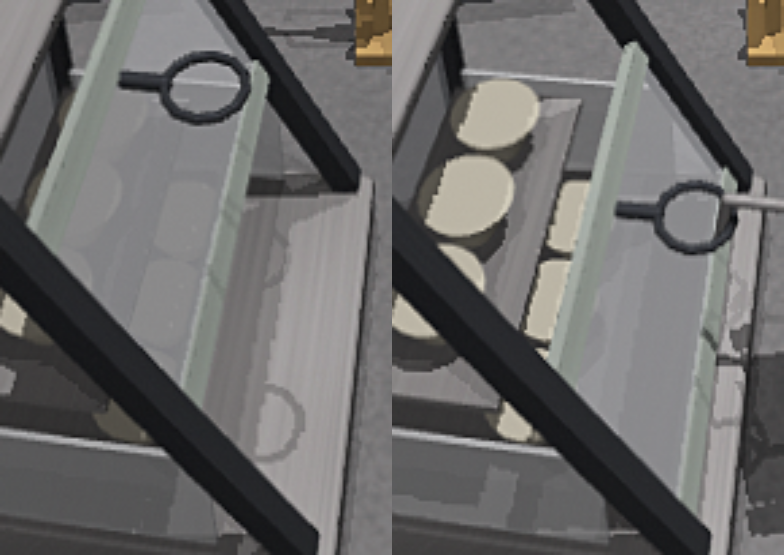

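```bash
python3 - <<'E'
from h import *
import pickle
A,B=pickle.load(open("C2.pkl","rb"))
w=np.array([.996,-.089,0]);l=np.array([.089,.996,0]);d=-.5*w-np.array([0,0,.866]);n=np.cross(d,l)
P=np.array([663.5,96.8,261.5])+55*w
def ip(px):
    o,v=ray(B,px);x=o+v*((P-o)@n)/(v@n);return x.round(1),((x-P)@d).round(1),((x-P)@l).round(1)
for nm,p in dict(low0=(258,65),up0=(125,0)).items(): print(nm,ip((200+p[0]/2.7,215+p[1]/3)))
for nm,p in dict(low1=(725,170),up1=(632,45),up1near=(560,380),low1near=(690,515),postbase=(750,185),postbasenear=(715,535)).items(): print(nm,ip((200+(p[0]-392)/2.7,215+p[1]/3)))
E
```

```text
low0 (array([646.1, -36.5, 156.8]), np.float64(120.9), np.float64(-134.3))
up0 (array([720.1,  36.8, 273.2]), np.float64(-13.5), np.float64(-54.7))
low1 (array([590.3, -31.3,  59.7]), np.float64(233.0), np.float64(-134.1))
up1 (array([658.2, -33.6, 177.2]), np.float64(97.3), np.float64(-130.3))
up1near (array([677.8, 217.8, 172.3]), np.float64(103.0), np.float64(121.8))
low1near (array([607.5, 224.5,  49.9]), np.float64(244.3), np.float64(122.2))
postbase (array([570.1, -46.5,  27.1]), np.float64(270.6), np.float64(-151.0))
postbasenear (array([592.1, 222.9,  23.7]), np.float64(274.6), np.float64(119.2))
```

```bash
python3 - <<'E'
from h import *
import pickle
A,B=pickle.load(open("C2.pkl","rb"))
m=plane(A,(418,137),0);print(m)
for z in (0,60,80,100,120): print(z,proj(A,m+[-30,10,z]))
# ring fit: scene/side hypotheses of hook: 
for nm,p in dict(rear=(482,296),front=(366,286),bend=(322,282)).items():
    o,v=ray(B,p); t=(104-o[1])/v[1]; print(nm,(o+v*t).round(1))
E
```

```text
[276.5529728  333.26961316   0.        ]
0 [[415.7125242  130.88874375]]
60 [[418.78499974 115.04787132]]
80 [[419.85638145 109.52154851]]
100 [[420.95273472 103.86504485]]
120 [[422.07493179  98.07376124]]
rear [303.2 104.  143.7]
front [513.  104.  171.2]
bend [589.1 104.  180.7]
```

```bash
python3 -m pendant '[-0.2,0,0,0,10,-0.4,0,0,0,10,-0.55,-0.05,0,0,10,-0.55,-0.05,0,0,10]' 60
python3 - <<'E'
from h import *
from rig import r
A=r.capture("scene");B=r.capture("side");a,b=A["color"],B["color"]
s=r.sense();print(s["tool_pos"],s["ft_force"],s["moment"])
f=lambda x:cv2.resize(x,None,fx=4,fy=4,interpolation=cv2.INTER_CUBIC)
cv2.imwrite("pics/p10.png",np.hstack([f(a[140:240,350:450]),f(b[240:340,265:365])])[:,:,::-1])
E
```

```text
clock: 9.6
tool_pos: [426.8, 102.2, 156.6]
tcp_rot: [0.002, -3.14, 0.0]
ft_force: [-0.4, 0.5, -2.7]
opening: 21.6
[426.11701401 102.15209196 156.53887598] [-0.07960902  0.73016253 -2.59058539] [-0.00519012  0.04251616 -0.03128393]
```

View pics/p10.png

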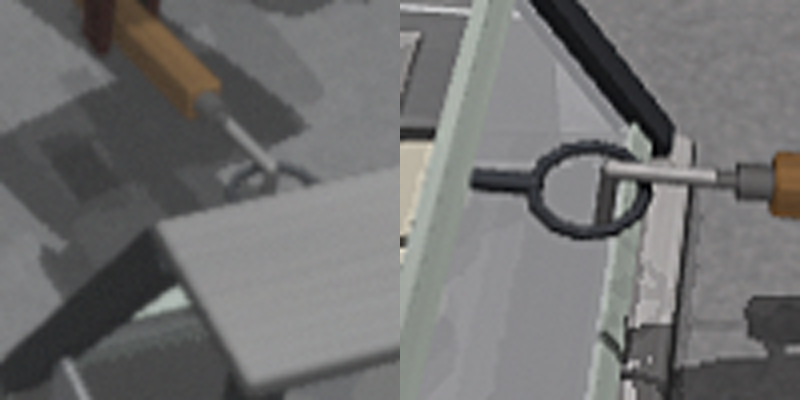

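```bash
python3 -m pendant '[0,0,-0.5,0,10,0,0,-1,0,10,0,0,-1.6,0,10,0,0,-2.2,0,10,0,0,-2.8,0,10]' 60
python3 - <<'E'
from h import *
from rig import r
import pickle
A=r.capture("scene");B=r.capture("side");W=r.capture("wrist");a,b=A["color"],B["color"]
pickle.dump((A,B,W),open("C3.pkl","wb"))
s=r.sense();print(s["tool_pos"],s["ft_force"])
f=lambda x:cv2.resize(x,None,fx=4,fy=4,interpolation=cv2.INTER_CUBIC)
cv2.imwrite("pics/p11.png",np.hstack([f(a[120:220,350:450]),f(b[220:340,265:365])[:400]])[:,:,::-1])
cv2.imwrite("pics/w2.png",W["color"][:,:,::-1])
E
```

```text
clock: 10.12
tool_pos: [425.9, 102.2, 241.4]
tcp_rot: [0.002, -3.14, 0.0]
ft_force: [-0.1, 0.6, -1.7]
opening: 21.6
[427.10821461 102.43025744 241.5525805 ] [-0.28763543  0.14775598 -2.59883724]
```

View pics/p11.png

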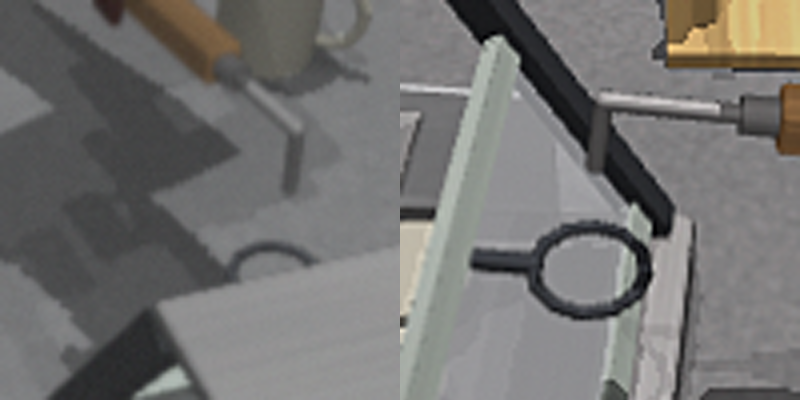

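View pics/w2.png

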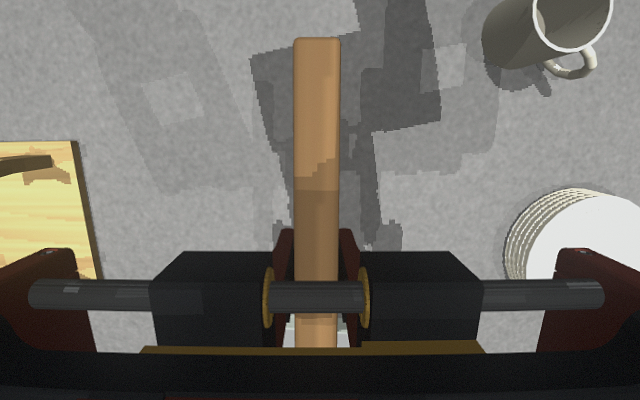

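```bash
python3 -m pendant '[0,-1.2,0,0,10,0,-2.5,0,0,10,0,-3.8,0,0,10,0,-5,0,0,10,0,-6,0,0,10]' 60
python3 -m pendant '[-0.3,-1.2,0,0,10,-0.7,-2.5,0,0,10,-1.2,-3.8,0,0,10,-1.5,-5,0,0,10,-1.73,-5.9,0,0,10]' 60
python3 -m pendant '[0,0,0.6,0,10,0,0,1.4,0,10,0,0,2.2,0,10,0,0,2.8,0,10,0,0,2.8,0,10]' 60
```

```text
clock: 10.68
tool_pos: [425.7, -79.4, 239.5]
tcp_rot: [0.001, -3.139, -0.001]
ft_force: [0.7, 1.0, -2.2]
opening: 22.0
clock: 11.1
tool_pos: [478.9, -257.1, 239.0]
tcp_rot: [-0.0, -3.14, -0.001]
ft_force: [0.9, 0.6, -2.6]
opening: 21.6
clock: 11.52
tool_pos: [475.8, -252.8, 151.8]
tcp_rot: [0.001, -3.133, -0.007]
ft_force: [-0.6, 0.2, -2.5]
opening: 21.6
```

```bash
python3 - <<'E'
from h import *
from rig import r
A=r.capture("scene");B=r.capture("side");W=r.capture("wrist");a,b,w=A["color"],B["color"],W["color"]
import pickle;pickle.dump((A,B,W),open("C4.pkl","wb"))
s=r.sense();print(s["tool_pos"],s["tcp_rot"],s["ft_force"])
f=lambda x:cv2.resize(x,None,fx=4,fy=4,interpolation=cv2.INTER_CUBIC)
cv2.imwrite("pics/p12.png",np.vstack([cv2.resize(w,None,fx=.8,fy=.8)[:290],cv2.resize(b[120:250,270:440],(512,300))])[:,:,::-1])
E
```

```text
[ 479.09929213 -254.43523592  156.77533611] [ 1.77502370e-03 -3.14067399e+00 -7.94374191e-04] [-0.41676653  0.89921228 -2.26164541]
```

View pics/p12.png

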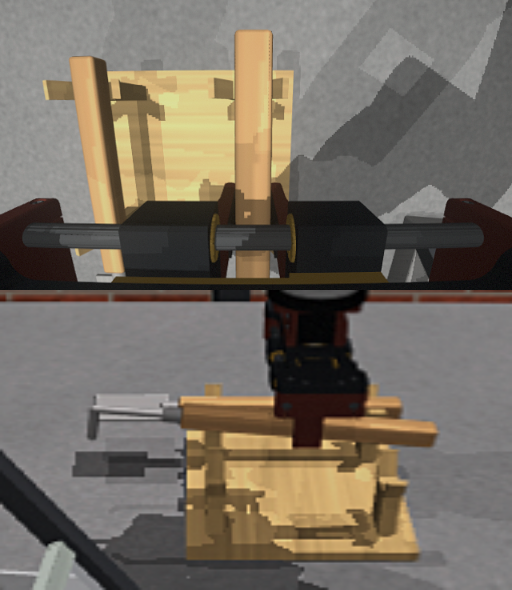

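```bash
python3 -m pendant '[0.02,-0.06,0.5,0,10,0.02,-0.06,1.1,0,10,0.02,-0.06,1.6,0,10,0.02,-0.06,1.9,0,10,0.02,-0.06,1.9,0,10]' 60
python3 -m pendant '[0,0,0.1,0,10,0,0,0.2,0,10,0,0,0.3,0,10,0,0,0.4,0,10,0,0,0.4,0,10]' 60
```

```text
clock: 12.08
tool_pos: [478.3, -256.1, 99.4]
tcp_rot: [0.002, -3.14, -0.001]
ft_force: [-0.8, 0.7, -2.8]
opening: 21.6
clock: 12.5
tool_pos: [479.9, -256.8, 88.9]
tcp_rot: [-0.001, 3.139, -0.002]
ft_force: [2.5, 2.1, 3.8]
opening: 21.7
```

```bash
python3 -m pendant '[0,0,0.07,0,10,0,0,0.14,0,10,0,0,0.2,0,10,0,0,0.26,0,10,0,0,0.26,0,10]' 15
python3 - <<'E'
from h import *
from rig import r
B=r.capture("side");W=r.capture("wrist");b,w=B["color"],W["color"]
s=r.sense();print(s["tool_pos"],s["tcp_rot"],s["ft_force"])
cv2.imwrite("pics/p13.png",np.vstack([cv2.resize(w,None,fx=.8,fy=.8)[:290],cv2.resize(b[150:250,280:420],(512,300))])[:,:,::-1])
E
```

```text
clock: 12.92
tool_pos: [478.8, -256.5, 80.5]
tcp_rot: [-0.002, 3.141, -0.0]
ft_force: [0.3, 0.2, 4.5]
opening: 22.0
[ 478.82900959 -256.4880922    80.4861468 ] [-1.54130751e-03  3.14120081e+00 -2.87097717e-04] [0.46617276 1.01182564 3.95492578]
```

View pics/p13.png

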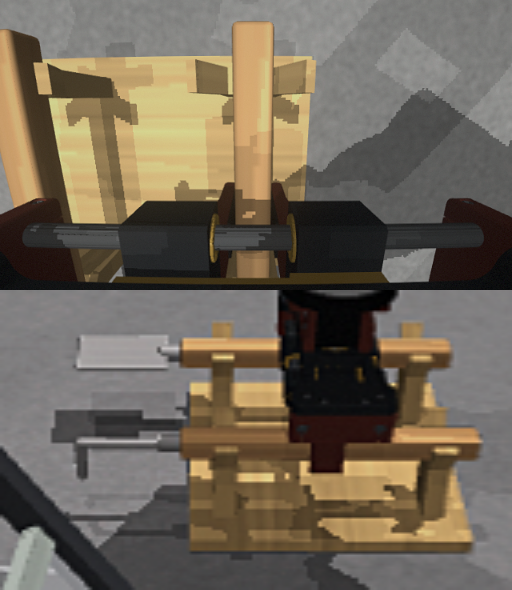

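Level and in the forks. Open and retreat.

```bash
python3 -m pendant '[0,0,0,0,50,0,0,0,0,70,0,0,0,0,87,0,0,0,0,87,0,0,0,0,87]'
python3 -m pendant '[0,0,0,0,87,0,0,0,0,87,0,0,0,0,87,0,0,0,0,87,0,0,0,0,87]'
```

```text
clock: 13.43
tool_pos: [478.5, -256.3, 80.1]
tcp_rot: [0.002, -3.141, -0.0]
ft_force: [0.0, 0.5, 0.5]
opening: 51.8
clock: 13.85
tool_pos: [478.7, -256.4, 80.3]
tcp_rot: [-0.002, 3.142, -0.0]
ft_force: [0.3, 0.1, -0.7]
opening: 84.7
```

```bash
python3 -m pendant '[0,0,-0.5,0,87,0,0,-1.3,0,87,0,0,-2.5,0,87,0,0,-3.8,0,87,0,0,-5,0,87]'
python3 -m pendant '[1,1,-1,0,87,2,2,-2,0,87,2.5,3,-2.5,0,87,2.5,3.5,-2.5,0,87,2.5,3.5,-2.5,0,87]'
python3 - <<'E'
from h import *
from rig import r
import pickle
A=r.capture("scene");B=r.capture("side");a,b=A["color"],B["color"]
pickle.dump((A,B),open("C5.pkl","wb"))
print(r.sense()["tool_pos"])
cv2.imwrite("pics/s5.png",b[:,:,::-1])
f=lambda x:cv2.resize(x,None,fx=4,fy=4,interpolation=cv2.INTER_CUBIC)
cv2.imwrite("pics/p14.png",np.hstack([f(a[175:315,160:300])[:,:400],f(b[150:290,285:385])])[:,:,::-1])
E
```

```text
clock: 14.27
tool_pos: [478.4, -256.2, 232.0]
tcp_rot: [0.002, -3.141, -0.0]
ft_force: [0.5, -0.2, -0.0]
opening: 87.1
clock: 14.68
tool_pos: [402.1, -148.7, 307.3]
tcp_rot: [-0.003, 3.139, -0.0]
ft_force: [0.3, 0.1, 0.4]
opening: 86.7
[ 403.60558709 -151.0446072   305.98738524]
```

View pics/s5.png

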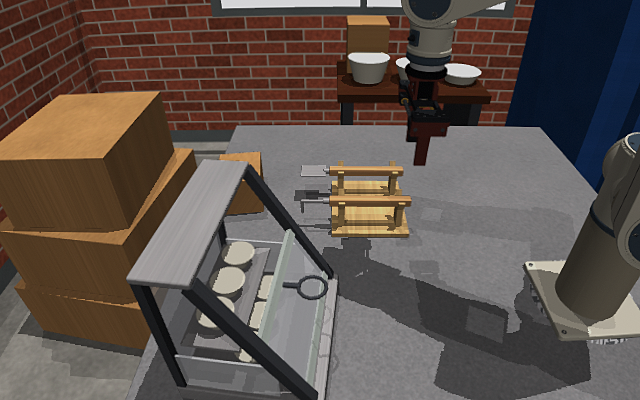

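View pics/p14.png

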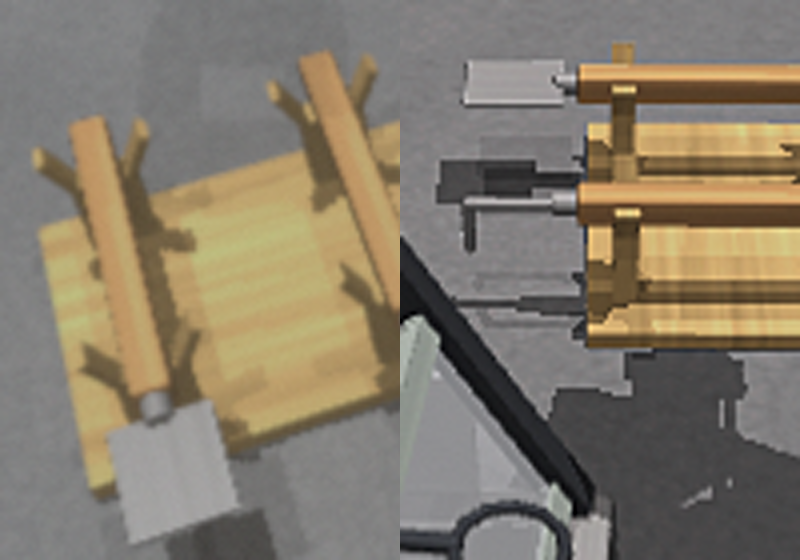

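```bash
python3 -m pendant '[0,0.5,-1.2,0,87,0,1.5,-2.4,0,87,0,2.5,-3.4,0,87,0,3.5,-4.3,0,87,0,4.6,-4.3,0,87]'
python3 -m pendant '[-1,1,0,0,87,-2,2,0,0,87,-3,3,0,0,87,-4,3.6,0,0,87,-4.8,3.6,0,0,87]'
python3 - <<'E'
from h import *
from rig import r
import pickle
W=r.capture("wrist");pickle.dump(W,open("W5.pkl","wb"))
print(r.sense()["tool_pos"])
cv2.imwrite("pics/w5.png",W["color"][:,:,::-1])
E
```

```text
clock: 15.2
tool_pos: [405.9, -13.6, 438.8]
tcp_rot: [0.002, 3.134, -0.002]
ft_force: [1.5, -0.4, 0.2]
opening: 86.8
clock: 15.62
tool_pos: [550.1, 97.6, 432.8]
tcp_rot: [0.006, -3.14, -0.001]
ft_force: [0.4, -0.5, -0.7]
opening: 87.0
[553.05616548  95.99459055 432.11802642]
```

View pics/w5.png

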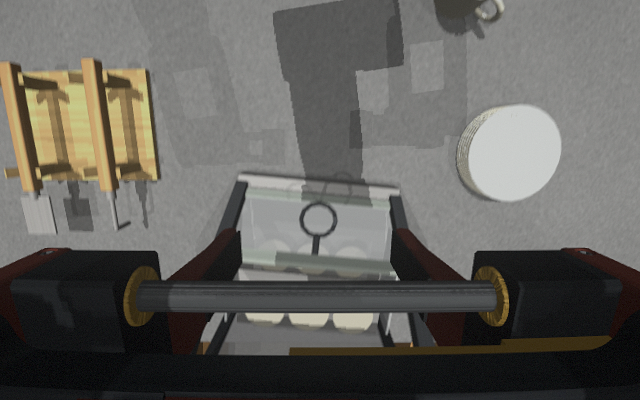

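```bash
python3 - <<'E'
from h import *
import pickle
W=pickle.load(open("W5.pkl","rb"));A,B=pickle.load(open("C5.pkl","rb"))
print(tri(W,(318,219),B,(312.2,287.5)))
cv2.imwrite("pics/w5c.png",cv2.resize(W["color"][165:285,215:420],None,fx=3.8,fy=3.8,interpolation=cv2.INTER_CUBIC)[:,:,::-1])
cv2.imwrite("pics/s5c.png",cv2.resize(B["color"][225:400,200:345],None,fx=3.4,fy=3.4,interpolation=cv2.INTER_CUBIC)[:,:,::-1])
E
```

```text
(array([607.56622575, 100.93007602, 163.16846477]), [np.float64(1.1603011043520532), np.float64(1.1603011043516602)])
```

View pics/w5c.png

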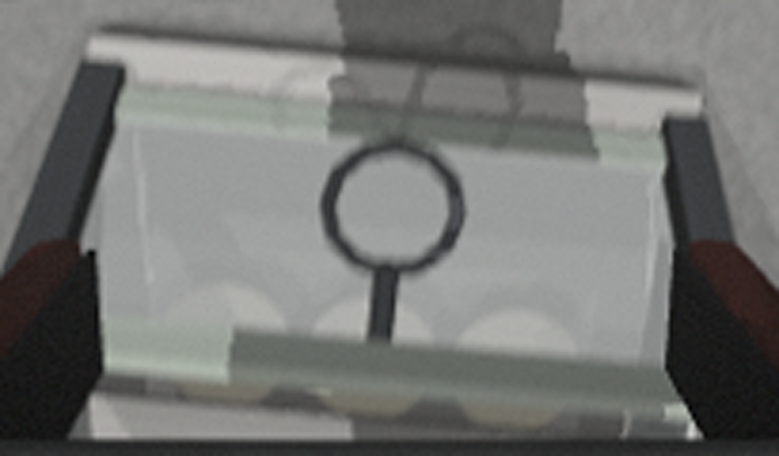

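View pics/s5c.png

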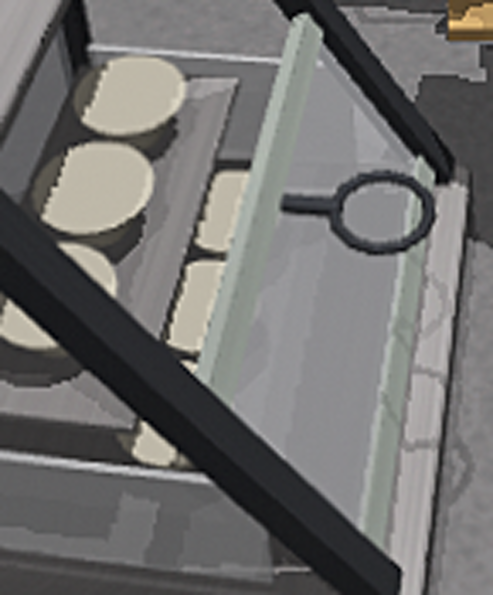

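```bash
python3 - <<'E'
from h import *
import pickle
W=pickle.load(open("W5.pkl","rb"));A,B=pickle.load(open("C5.pkl","rb"))
w=lambda x,y:(215+x/3.8,165+y/3.8); s=lambda x,y:(200+x/3.4,225+y/3.4)
print("low strip far, upper edge",tri(W,w(118,125),B,s(418,157)))
print("low strip far, lower edge",tri(W,w(120,90),B,s(433,168)))
print("up strip far, upper",tri(W,w(105,365),B,s(300,15)))
print("base front far corner",tri(W,w(90,35),B,s(467,178)))
E
```

```text
low strip far, upper edge (array([594.35760624, -21.56325134,  73.94947877]), [np.float64(3.833960051944321), np.float64(3.8339600519451)])
low strip far, lower edge (array([583.03288706, -23.84094525,  60.15561979]), [np.float64(1.6359356968363417), np.float64(1.6359356968379712)])
up strip far, upper (array([ 6.54528818e+02, -2.15315122e-01,  2.08114588e+02]), [np.float64(0.2438762736847947), np.float64(0.24387627368552212)])
base front far corner (array([561.50435607, -44.45509632,  28.28840092]), [np.float64(2.2005213353040283), np.float64(2.2005213353038027)])
```

```bash
python3 -m pendant '[-1.2,0.05,0,0,0,-2.3,0.1,0.5,0,0,-2.67,0.1,1.5,0,0,-2.67,0.1,2.5,0,0,-2.67,0.1,3.5,0,0]' 20
python3 -m pendant '[0,0,1.2,0,0,0,0,2.4,0,0,0,0,3.3,0,0,0,0,3.8,0,0,0,0,3.8,0,0]' 20
python3 - <<'E'
from h import *
from rig import r
import pickle
A=r.capture("scene");B=r.capture("side");b=B["color"]
s=r.sense();print(s["tool_pos"],s["ft_force"],s["opening"])
cv2.imwrite("pics/s6c.png",cv2.resize(b[180:400,180:380],None,fx=2.7,fy=2.7,interpolation=cv2.INTER_CUBIC)[:,:,::-1])
E
```

```text
clock: 16.08
tool_pos: [628.7, 96.6, 326.2]
tcp_rot: [-0.0, -3.14, 0.001]
ft_force: [0.4, 0.5, 0.3]
opening: 57.3
clock: 16.5
tool_pos: [625.3, 96.3, 209.7]
tcp_rot: [0.0, -3.133, 0.002]
ft_force: [-0.1, 0.0, -0.4]
opening: 23.9
[627.6718736   96.97358684 214.31671009] [0.21478797 0.1701298  1.35714982] 16.045437211361183
```

View pics/s6c.png

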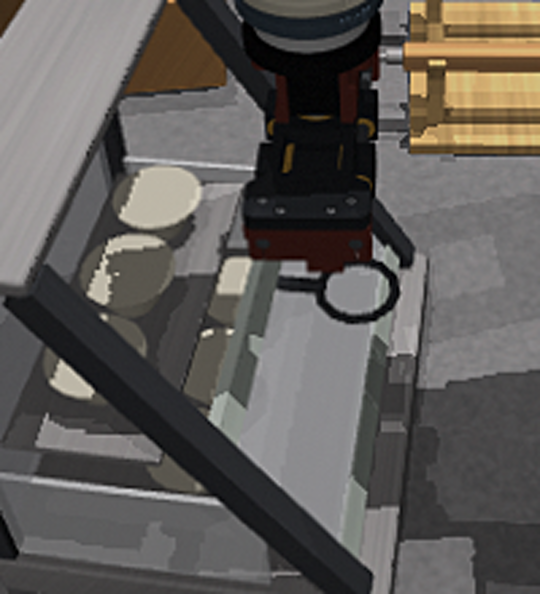

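```bash
python3 -m pendant '[0,0,0.3,0,0,0,0,0.6,0,0,0,0,0.8,0,0,0,0,0.9,0,0,0,0,0.9,0,0]' 20
python3 -m pendant '[0,0,0.07,0,0,0,0,0.14,0,0,0,0,0.2,0,0]' 20
python3 -m pendant '[0,0,0.07,0,0,0,0,0.14,0,0,0,0,0.14,0,0]' 20
```

```text
clock: 17.02
tool_pos: [627.0, 97.7, 187.6]
tcp_rot: [0.002, -3.141, 0.0]
ft_force: [-0.5, -0.4, -0.6]
opening: 0.7
clock: 17.27
tool_pos: [628.0, 97.8, 185.8]
tcp_rot: [-0.002, 3.14, 0.0]
ft_force: [-13.6, -2.8, 34.8]
opening: 0.4
clock: 17.52
tool_pos: [628.2, 97.8, 185.4]
tcp_rot: [-0.002, 3.138, 0.0]
ft_force: [-19.8, -2.9, 47.8]
opening: 0.3
```

```bash
python3 -m pendant '[0,0,-0.6,0,0,0,0,-1.5,0,0,0.2,0,-2.7,0,0,0.5,0,-3.9,0,0,1,0,-5,0,0]' 20
python3 -m pendant '[1,0,-1,0,30,2,0,-2,0,60,3,0,-2.5,0,60,4,0,-2.5,0,60,4,0,-2.5,0,60]' 20
python3 - <<'E'
from h import *
from rig import r
A=r.capture("scene");B=r.capture("side")
s=r.sense();print(s["clock"],s["tool_pos"],s["ft_force"])
cv2.imwrite("pics/end.png",np.vstack([cv2.resize(x["color"],(480,300)) for x in (A,B)])[:,:,::-1])
cv2.imwrite("pics/endc.png",cv2.resize(B["color"][150:400,200:425],None,fx=2.4,fy=2.4)[:,:,::-1])
E
```

```text
clock: 17.93
tool_pos: [597.9, 97.8, 330.5]
tcp_rot: [-0.001, 3.14, 0.0]
ft_force: [0.8, 0.4, 0.8]
opening: 0.5
clock: 18.35
tool_pos: [473.7, 97.6, 405.1]
tcp_rot: [-0.003, 3.14, 0.001]
ft_force: [0.8, -0.5, -1.0]
opening: 30.2
18.45 [477.0873109   97.68823527 404.08128604] [ 0.03248367  0.29012682 -0.28320205]
```

View pics/end.png

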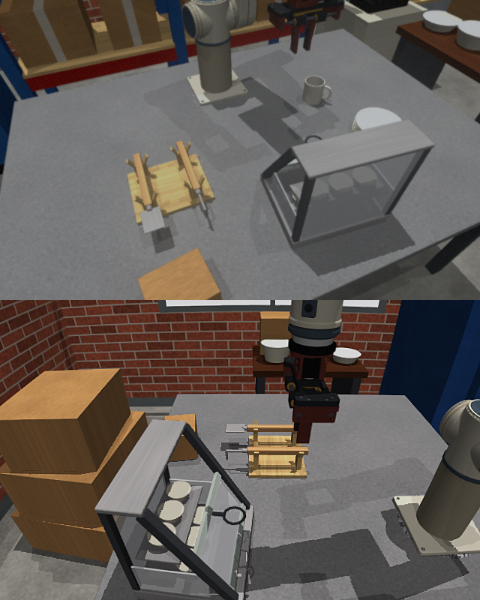

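View pics/endc.png

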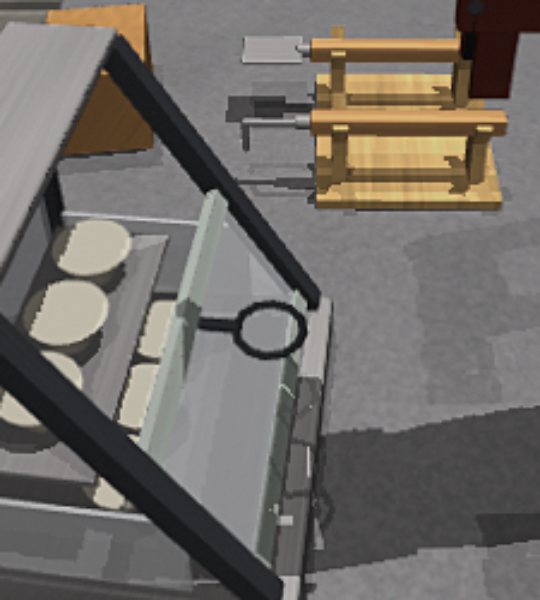

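Hook in its lane and level, scraper where it was, hatch down against a hard stop, robot clear of everything. Handing in.

```bash
python3 -c "
from rig import r
print(r.finish_job())"
```

```text
the job is handed in; nothing more can be done
None
```

I hooked the ring, pulled the hatch down to a hard stop, unhooked, and laid the pull hook back in its own lane. I handed in at about 18.5 s of the 53 s allowed.

**Hook and scraper:** the last pictures show the hook level in its forks and the scraper visibly unmoved. The gripper is clear of everything and the wrist force is near zero.

**Hatch closure:** two checks disagree here, and I took the hatch as closed.
- **For:** the ring stopped dead and stayed put under a pull of about 40 N. After the hook was back, I pressed on the ring with closed fingertips at about 48 N. It moved only about 0.4 mm, and it shows at the same pixel in the pictures before and after. The hatch normally slides at about 3 N.
- **Against:** the cameras measured about 113 mm of ring travel, not the full 140 mm. The pane's lower edge also measured about 30 mm above the base. I took this to mean the hatch started about 25 mm down, but I could not confirm that.

**Other things to know:**
- During the hard pull the hook tilted about 7° in the grip. I levelled it against the forks when putting it back.
- The fingertip press went above 40 N. It was with the fingers, not the gripper's body.

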